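# Hold the glazed tea-chest lid at its balance point

## Task

Pull the tea drawer out to its stop, then take the glazed lid of the tea chest inside it and swing it up until it stands upright, balanced over its hinge where it would fall neither forwards nor backwards. Keep gripping the lid, still, at that balance point so that I can screw on its new stay: you finish while holding it, with the drawer still fully out. Do not let the lid go over backwards or drop shut, and leave the tins, teapot, sugar bowl and spoon where they are.

Things in the scene. Friction and masses are not known exactly. Their poses are not given: they have to be found in the camera images.
- tea_unit: Low white drawer unit, fixed on the worktop: 420 wide (y), 280 deep (x), 150 high, with a clear glass top 8 thick (upper face 150 above the worktop). Origin: bottom centre of the carcass front face, on the worktop. +x points into the unit (away from its user), z up. The tins stand on its glass top, at least 60 behind the front face.
- tea_drawer (a joint): How far the drawer is pulled out along the unit's -x, in m: 0 shut, 0.16 at its stop. It slides with about 3 N of friction (plus slight drag with speed) and stays where it is left. Its oak front panel is 420 wide, 16 thick and stands before the carcass face; its top edge is 138 above the worktop.
- drawer_handle (a point): Middle of the drawer's steel bar handle, on the bar's axis: a round bar of 10 diameter, 160 long along the unit's y, 115 above the worktop, its axis 34 before the front panel (29 free between bar and panel). It can be pinched or hooked from above. Axes as the unit's.
- lid_hinge (a joint): Angle of the lid of the tea chest in the drawer, rad: 0 shut (level), growing as its front edge rises and swings back. Balanced when upright, at 1.57 (its weight lies in the plane through the hinge axis); short of that it falls shut, beyond it falls over backwards to the hinge's end at 1.95. It turns easily (0.015 N m friction). Only with the drawer out is there room to raise it.
- tea_lid: Lid: oak frame with glass pane, 240 wide (y), 12 thick, 85 from hinge axis to front edge, 0.2 to 0.4 kg. Origin: as lid_tab. Its -x points from hinge to front edge (level, towards the user, when shut; straight up when balanced), y along the hinge. Hinge axis: along the unit's y, 112 above the worktop, 132 behind the carcass front face with drawer shut, 28 before it with drawer at its stop.
- lid_tab (a point): Middle of the exposed brass pull tab, on the lid's mid-plane, 102 from the hinge axis. The tab is 24 wide (y), 10 thick, 32 out from the middle of the lid's front edge. Lid shut: it lies level, 112 above the worktop, in an open gap 47 wide (x), 90 deep, between front panel and chest. Its sides can be pinched from above along y; it can turn between the fingers as the lid swings. Axes as tea_lid.
- tin0: Aluminium tea tin, 66 diameter, 84 high, on the glass top; stays there. Origin at the centre of its underside.
- tin1: As tin0.
- tin2: As tin0.
- tin3: As tin0.
- tin4: As tin0.
- teapot: Steel teapot, 128 diameter, 135 high, 225 over spout (-x) and handle (+x), on the worktop in front of the unit, to one side; stays there. Origin at the centre of its underside.
- sugar_bowl: White ceramic sugar bowl with lid, 100 diameter (136 over its ears), 101 high, on the worktop in front of the unit, to one side; stays there. Origin at the centre of its underside.
- spoon: Red plastic spoon, 150 long, lying on the worktop in front of the unit, to the right as seen from the robot; stays there. Origin near its middle, at its underside, long axis x.

How it is judged:
By the outcome, as a careful person would: the job done as asked, in the order asked, and still so for the second after the job is handed in, while the arm keeps its last pose, push and grip.
It also fails if it takes over 58 s, if anything falls off the work surface, if the arm or the gripper's body presses on something with over 40 N, if the wrist force passes 120 N, or if a joint passes its speed limit or range.

## Robot

A 7-joint arm with a two-finger parallel gripper is mounted at the origin on the work surface. World frame = base frame: x ahead of the robot, y to its left, z up, the work surface at z = 0. Lengths are in m, angles in rad, forces in N, time in s.
With the tool pointing down it reaches from about 0.4 to 0.875 m from the base axis. Payload 19.3 kg.
Tool frame: the origin (TCP) lies midway between the tips of the shut fingers; the grasp point (between the pads) lies 19 mm behind it; z points along the fingers, y is the line along which they close (so a half turn about z gives the same grasp; the last joint's range is limited). The gripper opens to 85 mm and grips with 20 to 120 N. Pads are 22 mm wide; open, the fingers measure 114 mm over their backs; the gripper's body (76 mm by 85 mm) begins 54 mm behind the grasp point. The pads swing forward as they close: fully open they stand 13 mm farther back than shut.
Start: joints at [1.13, 0.521, -0.036, 1.599, 0.021, 1.021, -0.113], TCP at [0.226, -0.583, 0.231] pointing down, gripper open.
Joint ranges: [-2.91, 2.91], [-0.3, 2.13], [-1.5, 1.42], [0.17, 2.43], [-1.26, 4.41], [0.16, 1.93], [-2.52, 2.52]. Speed limits (rad/s): [1.89, 1.89, 2.39, 2.39, 3.01, 3.01, 3.01].

## Interface

Orientations are given as [roll, pitch, yaw] about the fixed x, y, z axes, in that order (R = Rz(yaw) Ry(pitch) Rx(roll)).
In Python, from workcell import * gives the robot as it stands.
- The arm moves only by the shell command python3 -m creep 'ROWS' [FORCE]. ROWS is JSON, a list that holds one entry, the list of rows, each a list of 7 numbers: the closure, from -1 (fully open) to 1 (shut), then the shift along the tool's x, y, z in m, then the turn, a rotation vector about the tool's x, y, z in degrees. A call has 1 to 10 rows; each row shifts and turns the commanded pose from where the row before left it, along the tool's axes as they then stand; what a row does not reach is not made up. A row lasts 1/10 s, in which the tool goes at most 50 mm and 8.59 degrees, less where a joint would pass 70% of its speed; a pose out of reach is approached as far as the arm can. A call is refused whole if a number of a shift passes 0.05 or a number of a turn 8.59, either way. A call with a gripper value outside its range is refused whole. The fingers move at their own pace and stop on an object; FORCE is the grip in N (left out, the last holds). Time passes only in rows, so rows that do not move let the fingers close. It gives the time, the measured TCP pose, the force, the opening and the grip force at its end, in the units of the state.
- observe(): the state, without advancing time (a new reading comes with each control period).
- grab_frame(name): name is "scene" or "top"; returns a dict with "image" (384x512x3 uint8, red, green, blue), "range_z" (384x512 float32, m along the optical axis (not along the pixel's ray), 0 where there is no reading), "fx", "fy", "cx", "cy" (pixels), "k1" (the pictures are not rectified: a ray, as slopes to the right and down, at radius r is drawn at 1 + k1 r^2 times it, then the intrinsics apply), "R" (3x3) and "t" (3): a world point X has camera coordinates R X + t. Camera axes: x right, y down, z forward; pixel columns grow to the right and rows downward; lengths in m; the calibration is good to about 2 mm. A picture is of the moment at which its call begins.
- job_done(): hands the job in; it is judged then, once.
Trained networks look in a picture, given as the dict that the camera call returned (one of the last four; its "shot" number tells which), for a name from the list of things; names that differ only in an ending like _2 or _b are one class to them, and where a whole thing is asked for, a point or a joint stands for the part that bears it (a point fixed in the world has none). Each returns a list of dicts, best first, with "confidence" (0 to 1); they miss things now and then, are a little off and sometimes report something else, mostly with a low value. They report only what shows in the picture. A call takes as long as a camera call.
- find_in(picture, thing): "extent" ([centre column, centre row, width, height] in pixels, round what is visible of it).
- outline_of(picture, thing): "region" (384x512 bool, what is visible of it) and "extent" ([centre column, centre row, width, height] in pixels, round what is visible of it).
- tip_of(picture, thing): "position" ([column, row] in pixels: a listed point, or the origin of a listed thing).
The state is a dict: "clock": time; "qpos": joint angles; "qd": joint speeds; "joint_efforts": joint torques, N m; "position": TCP position; "tool_rot": TCP orientation; "force": force on the tool from outside, world axes, zero at the start; "moment": the same for the moment, N m; "grip_width": finger opening in m; "finger_force": force on a finger pad.
Only numpy, scipy, OpenCV 4.12 (cv2) and the standard library are available. Lean on these libraries where they do the work, as an engineer would, in place of code of your own. Each camera call takes 0.05 s, during which the arm holds its last target. There are 200 camera calls.

## Working session

There is one attempt and no reset: what is moved stays moved. The work goes in short steps, Python scripts to look and compute and a shell command to move; the robot and the scene stay as the last step left them, time stands still between calls to the robot, and variables do not carry over. Pictures are saved under pics/ and viewed, at most 10 in all, crops included, and the job is handed in when it is done.

```bash
mkdir -p pics
cat > h.py <<'E'
from workcell import *
import numpy as np, cv2
def ray(p,c,r):
    x=(c-p["cx"])/p["fx"]; y=(r-p["cy"])/p["fy"]; u,v=x,y
    for _ in range(20):
        f=1+p["k1"]*(u*u+v*v); u,v=x/f,y/f
    return u,v
def back(p,c,r,z):
    u,v=ray(p,c,r); R=np.array(p["R"]);t=np.array(p["t"])
    return R.T@(np.array([u*z,v*z,z])-t)
def onz(p,c,r,h):
    u,v=ray(p,c,r); R=np.array(p["R"]);t=np.array(p["t"])
    o=-R.T@t; d=R.T@np.array([u,v,1]); return o+d*(h-o[2])/d[2]
def save(p,n): cv2.imwrite("pics/"+n,p["image"][:,:,::-1])
E
python3 - <<'E'
from h import *
for n in("scene","top"):
    p=grab_frame(n); save(p,n+"0.png"); print(n,p["fx"],-np.array(p["R"]).T@p["t"])
    for th,h in(("drawer_handle",.115),("lid_tab",.112),("tea_unit",0),("tin0",.15),("teapot",0),("sugar_bowl",0),("spoon",0)):
        for d in tip_of(p,th)[:6]:
            c,r=d["position"]; print(th,round(d["confidence"],2),np.round([c,r]),np.round(onz(p,c,r,h),3))
s=observe();print(s["clock"],s["position"],s["tool_rot"],s["grip_width"])
E
```

```text
scene 449.38920265679593 [ 0.91612885 -0.590658    1.04547667]
drawer_handle 0.83 [275. 185.] [0.594 0.058 0.115]
tea_unit 0.81 [297. 215.] [0.66  0.072 0.   ]
tin0 0.97 [339. 198.] [0.765 0.071 0.15 ]
tin0 0.93 [330. 222.] [ 0.773 -0.004  0.15 ]
tin0 0.84 [328. 251.] [ 0.8   -0.078  0.15 ]
tin0 0.8 [368. 158.] [0.78  0.229 0.15 ]
tin0 0.66 [350. 177.] [0.764 0.148 0.15 ]
teapot 0.81 [204. 325.] [ 0.604 -0.318  0.   ]
sugar_bowl 0.97 [306. 117.] [0.512 0.439 0.   ]
spoon 0.62 [166. 259.] [ 0.418 -0.219  0.   ]
top 435.93480191842355 [0.41885804 0.00938865 1.43599725]
drawer_handle 0.67 [240. 174.] [0.609 0.057 0.115]
lid_tab 0.61 [236. 152.] [0.677 0.068 0.112]
lid_tab 0.6 [133. 212.] [0.498 0.387 0.112]
tea_unit 0.85 [239. 162.] [0.668 0.065 0.   ]
tin0 0.98 [234. 121.] [0.765 0.075 0.15 ]
tin0 0.98 [264. 116.] [ 0.779 -0.018  0.15 ]
tin0 0.85 [210. 124.] [0.759 0.148 0.15 ]
tin0 0.63 [282. 112.] [ 0.793 -0.074  0.15 ]
tin0 0.61 [180. 119.] [0.775 0.237 0.15 ]
teapot 0.82 [353. 180.] [ 0.6   -0.315  0.   ]
teapot 0.18 [324. 236.] [ 0.416 -0.212  0.   ]
sugar_bowl 0.82 [133. 211.] [0.506 0.419 0.   ]
spoon 0.58 [324. 235.] [ 0.418 -0.212  0.   ]
0.8 [ 0.22647373 -0.58249933  0.23128043] [-3.14155495e+00 -2.88901439e-05  3.70795660e-01] 0.08561468986890894
```

View pics/scene0.png

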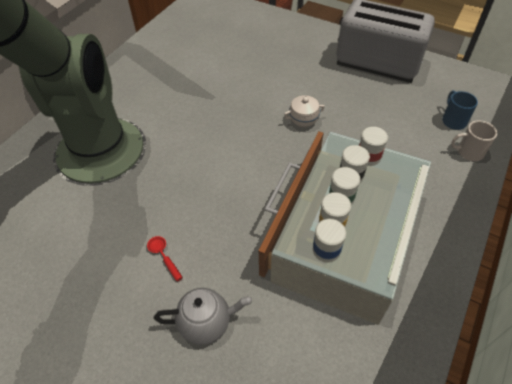

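View pics/top0.png

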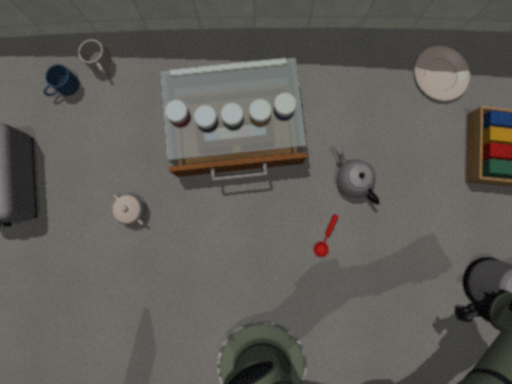

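The drawer unit lies ahead, slightly yawed: in the top view its oak front runs from (170,170) to (305,157), with the handle at about (240,174). The sugar bowl is to its left, the teapot and spoon to its right. Next I measure the yaw accurately.

Run:
```python
from h import *
for n in("top","scene"):
    p=grab_frame(n); im=p["image"].astype(int); Z=p["range_z"]
    rows,cols=np.mgrid[:384,:512]
    z=np.where(Z>0,Z,1)
    P=np.array([back(p,c,r,z[r,c]) if Z[r,c]>0 else [9,9,9] for r,c in zip(rows.ravel(),cols.ravel())])
    m=(P[:,2]>.13)&(P[:,2]<.146)&(P[:,0]<.72)&(P[:,0]>.55)&(abs(P[:,1]-.06)<.25)
    rr=im.reshape(-1,3); m&=(rr[:,0]>rr[:,2]*1.6)
    Q=P[m]; print(n,m.sum(),Q.mean(0))
    (cx,cy),(w,h),a=cv2.minAreaRect((Q[:,:2]*1000).astype(np.float32)); print("panel top rect",cx,cy,w,h,a)
    f=np.polyfit(Q[:,1],Q[:,0],1);print("yaw",-np.degrees(np.arctan(f[0])), f, Q[:,1].min(),Q[:,1].max())
    m=(P[:,2]>.105)&(P[:,2]<.125)&(P[:,0]<.66)&(P[:,0]>.52)&(abs(P[:,1]-.06)<.15)&(rr[:,0]<rr[:,2]*1.4)
    Q=P[m]
    if len(Q)>5:
        f=np.polyfit(Q[:,1],Q[:,0],1);print("handle",m.sum(),Q.mean(0),"yaw",-np.degrees(np.arctan(f[0])),Q.min(0),Q.max(0))
    o=outline_of(p,"drawer_handle")
    if o: print(o[0]["extent"],o[0]["region"].sum())
    print([ (round(d["confidence"],2),d["extent"]) for d in find_in(p,"tea_unit")])
    cv2.imwrite("pics/crop_%s.png"%n,cv2.resize(p["image"][30:230,100:400][:,:,::-1] if n=="top" else p["image"][110:340,200:480][:,:,::-1],None,fx=2.5,fy=2.5,interpolation=2))
```

```text
top 755 [0.64453111 0.06338028 0.13771815]
panel top rect 645.0119018554688 64.67166137695312 17.058595657348633 418.2223205566406 5.160799026489258
yaw 5.148371922331009 [-0.09009866  0.65024159] -0.14355296380502974 0.27314055547121746
handle 234 [0.60750778 0.06188043 0.11884544] yaw 4.894681547849199 [ 0.59189895 -0.02153859  0.11225558] [0.64208363 0.1469921  0.12468975]
[237.7, 162.1, 138.2, 34.8] 2373
[(0.95, [235.0, 118.6, 145.8, 122.5])]
scene 873 [0.64810998 0.04024888 0.13625691]
panel top rect 645.4517822265625 62.47845458984375 17.219165802001953 419.49346923828125 5.269484043121338
yaw 5.2588686067553 [-0.09204319  0.65181462] -0.1463342006037153 0.2711957265649685
handle 269 [0.6088056  0.05330523 0.11753679] yaw 5.505799411430358 [ 0.59407226 -0.02548684  0.11060685] [0.63931165 0.14445293 0.12385938]
[291.0, 203.6, 68.7, 141.9] 1944
[(0.63, [343.4, 229.2, 175.2, 195.4])]
```

View pics/crop_top.png

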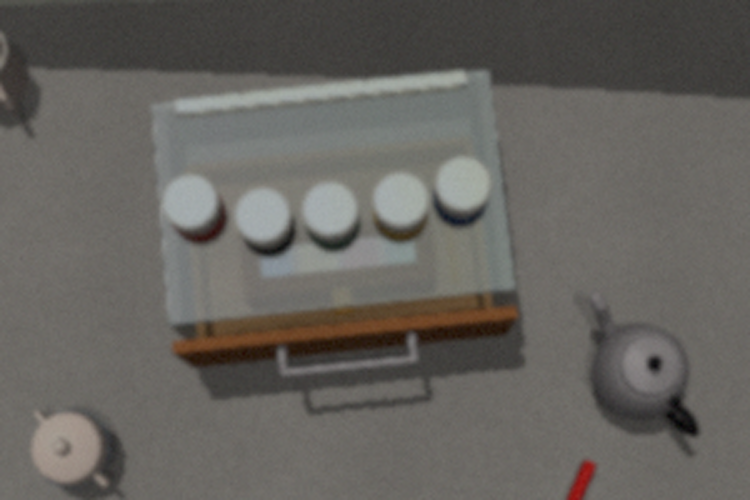

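The crop confirms the drawer is shut and the unit is yawed about +5.2°. The tab shows through the glass at about (342,297), in line with the handle's middle at (347,365). The handle is at about (0.603, 0.060). I'll move above it with yaw 95.2° and the fingers part shut.

```bash
python3 -m creep '[[[0.3,0.032,-0.0016,0,0,0,-2.96],[0.3,0.032,-0.0016,0,0,0,-2.96],[0.3,0.032,-0.0016,0,0,0,-2.96],[0.3,0.032,-0.0016,0,0,0,-2.96],[0.3,0.032,-0.0016,0,0,0,-2.96],[0.3,0.032,-0.0016,0,0,0,-2.96],[0.3,0.032,-0.0016,0,0,0,-2.96],[0.3,0.032,-0.0016,0,0,0,-2.96],[0.3,0.032,-0.0016,0,0,0,-2.96],[0.3,0.032,-0.0016,0,0,0,-2.96]]]' 40
```

```text
clock: 2.1
position: [0.479, -0.389, 0.2313]
tool_rot: [3.141, 0.0, 0.889]
force: [0.5, 0.1, -0.4]
grip_width: 0.0297
finger_force: 0.0
```

```bash
python3 -m creep '[[[0.3,0.032,-0.0016,0,0,0,-2.96],[0.3,0.032,-0.0016,0,0,0,-2.96],[0.3,0.032,-0.0016,0,0,0,-2.96],[0.3,0.032,-0.0016,0,0,0,-2.96],[0.3,0.032,-0.0016,0,0,0,-2.96],[0.3,0.032,-0.0016,0,0,0,-2.96],[0.3,0.032,-0.0016,0,0,0,-2.96],[0.3,0.032,-0.0016,0,0,0,-2.96],[0.3,0.032,-0.0016,0,0,0,-2.96],[0.3,0.032,-0.0016,0,0,0,-2.96]]]'; python3 -m creep '[[[0.3,0.032,-0.0016,0,0,0,-2.96],[0.3,0.032,-0.0016,0,0,0,-2.96],[0.3,0.032,-0.0016,0,0,0,-2.96],[0.3,0.032,-0.0016,0,0,0,-2.96],[0.3,0.032,-0.0016,0,0,0,-2.96],[0.3,0,0,0,0,0,0],[0.3,0,0,0,0,0,0]]]'
```

```text
clock: 3.1
position: [0.6021, -0.097, 0.2313]
tool_rot: [3.141, -0.0, 1.406]
force: [-0.2, 0.0, 0.5]
grip_width: 0.03
finger_force: 0.0
clock: 3.8
position: [0.6039, 0.0619, 0.2313]
tool_rot: [-3.142, 0.0, 1.663]
force: [-0.6, -0.4, -0.0]
grip_width: 0.0298
finger_force: 0.0
```

```bash
python3 -m creep '[[[0.3,0.0,-0.001,0.013,0,0,0],[0.3,0,0,0.013,0,0,0],[0.3,0,0,0.013,0,0,0],[0.3,0,0,0.013,0,0,0],[0.3,0,0,0.013,0,0,0],[0.3,0,0,0.013,0,0,0],[0.3,0,0,0.013,0,0,0],[0.3,0,0,0.013,0,0,0],[0.3,0,0,0.013,0,0,0],[0.3,0,0,0.013,0,0,0]]]'; python3 -m creep '[[[1,0,0,0,0,0,0],[1,0,0,0,0,0,0],[1,0,0,0,0,0,0],[1,0,0,0,0,0,0],[1,0,0,0,0,0,0]]]' 40
```

```text
clock: 4.8
position: [0.6029, 0.0615, 0.1002]
tool_rot: [3.142, -0.0, 1.662]
force: [-0.7, -0.1, 0.9]
grip_width: 0.0298
finger_force: 0.0
clock: 5.3
position: [0.6024, 0.0615, 0.1007]
tool_rot: [-3.14, -0.0, 1.662]
force: [3.5, 1.3, -25.8]
grip_width: 0.0084
finger_force: 38.5
```

```bash
python3 -m creep '[[[1,0,0,0.001,0,0,0],[1,0,0,0.001,0,0,0],[1,0,0,0,0,0,0]]]' 40
```

```text
clock: 5.6
position: [0.6037, 0.0616, 0.1004]
tool_rot: [3.14, 0.0, 1.662]
force: [-2.1, -0.7, 3.8]
grip_width: 0.0089
finger_force: 41.2
```

```bash
python3 -m creep '[[[1,0,-0.004,0,0,0,0],[1,0,-0.008,0,0,0,0],[1,0,-0.008,0,0,0,0],[1,0,-0.008,0,0,0,0],[1,0,-0.008,0,0,0,0],[1,0,-0.008,0,0,0,0],[1,0,-0.008,0,0,0,0],[1,0,-0.008,0,0,0,0],[1,0,-0.008,0,0,0,0],[1,0,-0.008,0,0,0,0]]]'; python3 -m creep '[[[1,0,-0.008,0,0,0,0],[1,0,-0.008,0,0,0,0],[1,0,-0.008,0,0,0,0],[1,0,-0.008,0,0,0,0],[1,0,-0.008,0,0,0,0],[1,0,-0.008,0,0,0,0],[1,0,-0.008,0,0,0,0],[1,0,-0.008,0,0,0,0],[1,0,-0.008,0,0,0,0],[1,0,-0.004,0,0,0,0]]]'; python3 -m creep '[[[1,0,-0.002,0,0,0,0],[1,0,-0.001,0,0,0,0],[1,0,-0.001,0,0,0,0],[1,0,0,0,0,0,0]]]'
```

```text
clock: 6.6
position: [0.5281, 0.0547, 0.1004]
tool_rot: [3.138, -0.0, 1.662]
force: [2.8, 0.9, 5.6]
grip_width: 0.008
finger_force: 41.5
clock: 7.6
position: [0.4598, 0.0487, 0.101]
tool_rot: [3.124, -0.004, 1.662]
force: [73.9, -2.8, -61.2]
grip_width: 0.0083
finger_force: 39.5
clock: 8.0
position: [0.4598, 0.0492, 0.1023]
tool_rot: [3.117, -0.005, 1.661]
force: [71.8, -2.5, -36.2]
grip_width: 0.0082
finger_force: 39.9
```

```bash
python3 -m creep '[[[1,0,0.004,0,0,0,0],[1,0,0.004,0,0,0,0],[1,0,0.004,0,0,0,0],[1,0,0,0,0,0,0]]]'
python3 - <<'E'
from h import *
for n in("top","scene"):
    p=grab_frame(n); save(p,n+"1.png")
    im=p["image"]
    cv2.imwrite("pics/c1_%s.png"%n,cv2.resize(im[30:230,100:400][:,:,::-1] if n=="top" else im[110:340,180:460][:,:,::-1],None,fx=2.5,fy=2.5,interpolation=2))
E
```

```text
clock: 8.4
position: [0.4625, 0.0492, 0.1015]
tool_rot: [3.135, -0.001, 1.662]
force: [3.0, 0.5, 33.2]
grip_width: 0.0084
finger_force: 44.8
```

View pics/c1_scene.png

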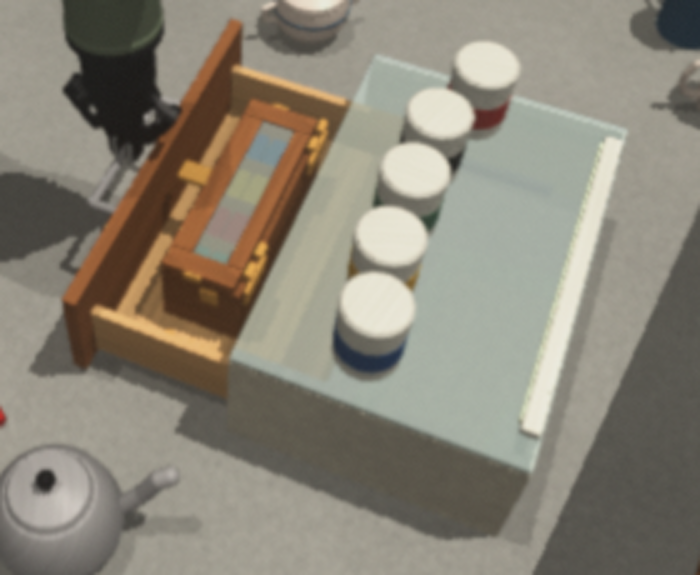

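View pics/c1_top.png

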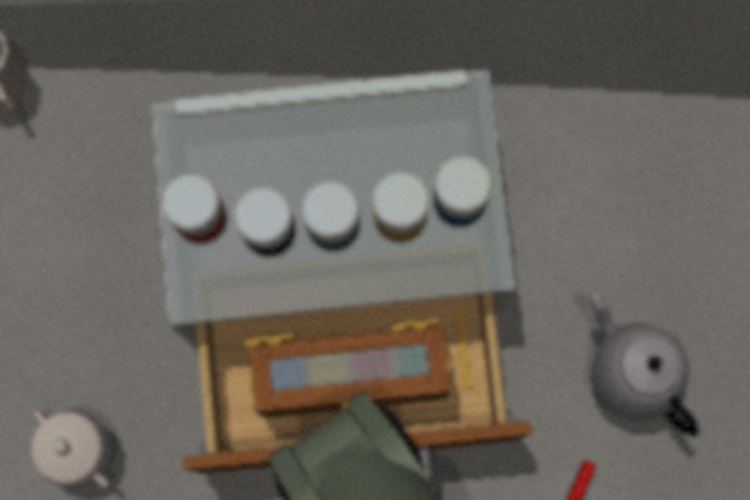

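The drawer is out, the chest is exposed and nothing else has moved. The tab shows at crop pixel (193,172) in the scene view. Travel was only about 142 mm, so I check the gap between panel and carcass.

Run:
```python
from h import *
ps=np.radians(5.2); ux=np.array([np.cos(ps),np.sin(ps),0]); uy=np.array([-np.sin(ps),np.cos(ps),0])
p=grab_frame("scene"); Z=p["range_z"]; im=p["image"].astype(int)
pt=[(r,c) for r in range(110,300) for c in range(180,440) if Z[r,c]>0]
P=np.array([back(p,c,r,Z[r,c]) for r,c in pt]); C=np.array([im[r,c] for r,c in pt])
m=(abs(P[:,2]-.138)<.005)&(C[:,0]>C[:,2]*1.6)&(P[:,0]<.56)
print("panel s=",np.median(P[m]@ux),m.sum(), "t",np.percentile(P[m]@uy,[1,99]))
for q in((235,355),(375,57)): 
    X=onz(p,180+q[0]/2.5,110+q[1]/2.5,.15); print("glass front corner s",X@ux,"t",X@uy)
for q in((527,470),(622,132)): 
    X=onz(p,180+q[0]/2.5,110+q[1]/2.5,.15); print("glass rear corner s",X@ux,"t",X@uy)
t=grab_frame("top")
for q in((168,325),(515,290),(153,105),(488,70)):
    X=onz(t,100+q[0]/2.5,30+q[1]/2.5,.15); print("top: glass s",X@ux,"t",X@uy)
# left side wall of carcass
m=(P[:,2]>.02)&(P[:,2]<.13)&(abs(P@uy+.20)<.06)&(C[:,0]<C[:,2]*1.3)
print("near side t",np.median(P[m]@uy),"s range",np.percentile(P[m]@ux,[1,3,50,97,99]))
m=(P[:,2]>.145)&(P[:,2]<.156);print("z.15 s pct",np.percentile(P[m]@ux,[0.5,2,5,50,98]))
for n,pp in(("scene",p),("top",t)):
    for d in tip_of(pp,"lid_tab")[:2]:
        X=onz(pp,*d["position"],.112);print(n,"tab",d,X,X@ux,X@uy)
    for d in tip_of(pp,"tea_unit")[:1]:
        X=onz(pp,*d["position"],0);print("unit",X@ux,X@uy)
s=observe()["position"];print("tcp s",s@ux,s@uy)
```

```text
panel s= 0.5086719477655752 728 t [-0.2029017   0.20713567]
glass front corner s 0.6791746946486631 t -0.20073297753144545
glass front corner s 0.676567299885957 t 0.20668948963812636
glass rear corner s 0.9487355666380076 t -0.20444497332253458
glass rear corner s 0.9484997191186331 t 0.20573698843530885
top: glass s 0.6721877847708164 t 0.21507667390914323
top: glass s 0.6705839432822064 t -0.20384934823725914
top: glass s 0.9497932063376154 t 0.21259667766617407
top: glass s 0.9504104008021315 t -0.20429344317271253
near side t -0.20446570869440203 s range [0.67666088 0.68156451 0.78031751 0.90092072 0.91682064]
z.15 s pct [0.48082947 0.67658127 0.68306259 0.83942269 0.93785514]
scene tab {'position': [258.5, 177.4], 'confidence': 0.7} [0.54322599 0.06074761 0.112     ] 0.5464960005691529 0.0112636242785265
unit 0.6669141184373438 0.005987462372411885
top tab {'position': [239.2, 197.9], 'confidence': 0.57} [0.53604911 0.06159227 0.112     ] 0.5394252073695975 0.012755271267695205
unit 0.8320892465683153 0.18288881122442266
tcp s 0.4648602889794982 0.007020176425314113
```

Panel-to-carcass distance (about 165–168 mm) and the hard stop agree: the drawer began about 16 mm out and is now fully out. Releasing and rising.

```bash
python3 -m creep '[[[0.3,0,0,0,0,0,0],[0.3,0,0,0,0,0,0],[0.3,0,0,0,0,0,0],[0.3,0,0,0,0,0,0]]]'; python3 -m creep '[[[0.3,0,0,-0.015,0,0,0],[0.3,0,0,-0.015,0,0,0],[0.3,0,0,-0.015,0,0,0],[0.3,0,0,-0.015,0,0,0],[0.3,0,0,-0.015,0,0,0],[0.3,0,0,-0.015,0,0,0],[0.3,0,0,-0.015,0,0,0],[0.3,0,0,-0.015,0,0,0]]]'; python3 -c "print(__import__('workcell').observe()['qpos'])"
```

```text
clock: 9.2
position: [0.4594, 0.0483, 0.0993]
tool_rot: [-3.141, 0.0, 1.662]
force: [-0.1, -0.5, 0.4]
grip_width: 0.0302
finger_force: 0.0
clock: 10.0
position: [0.4594, 0.0483, 0.2198]
tool_rot: [-3.141, -0.0, 1.662]
force: [0.1, 0.1, 0.6]
grip_width: 0.0297
finger_force: 0.0
[ 0.19376945  0.31381994 -0.52108706  2.00556031  0.20196073  0.87205624
 -0.34543417]
```

```bash
python3 -m creep '[[[-0.2,0,0,0,0,0,8.5],[-0.2,0,0,0,0,0,8.5],[-0.2,0,0,0,0,0,8.5],[-0.2,0,0,0,0,0,8.5],[-0.2,0,0,0,0,0,8.5],[-0.2,0,0,0,0,0,8.5],[-0.2,0,0,0,0,0,8.5],[-0.2,0,0,0,0,0,8.5],[-0.2,0,0,0,0,0,8.5],[-0.2,0,0,0,0,0,8.5]]]'; python3 -m creep '[[[-0.2,0,0,0,0,0,5],[-0.2,0.014,-0.001,0,0,0,0],[-0.2,0.014,-0.001,0,0,0,0],[-0.2,0.014,-0.001,0,0,0,0],[-0.2,0.014,-0.001,0,0,0,0],[-0.2,0.014,-0.0005,0,0,0,0],[-0.2,0.013,0,0,0,0,0],[-0.2,0,0,0,0,0,0]]]'
python3 - <<'E'
from h import *
ps=np.radians(5.2); ux=np.array([np.cos(ps),np.sin(ps),0]); uy=np.array([-np.sin(ps),np.cos(ps),0])
s=observe(); print(s["qpos"]); print("tcp s,t",s["position"]@ux,s["position"]@uy)
p=grab_frame("scene"); Z=p["range_z"]; im=p["image"]
pt=[(r,c) for r in range(110,300) for c in range(180,340) if Z[r,c]>0]
P=np.array([back(p,c,r,Z[r,c]) for r,c in pt]); C=np.array([im[r,c] for r,c in pt]).astype(int)
m=(abs(P[:,2]-.138)<.005)&(C[:,0]>C[:,2]*1.6)&(P[:,0]<.56)
print("panel s=",np.median(P[m]@ux))
for d in tip_of(p,"lid_tab")[:2]:
    X=onz(p,*d["position"],.112);print("tab",d,X@ux,X@uy)
cv2.imwrite("pics/c2.png",cv2.resize(im[110:290,180:380][:,:,::-1],None,fx=3.3,fy=3.3,interpolation=2))
E
```

```text
clock: 11.0
position: [0.4594, 0.0483, 0.2192]
tool_rot: [-3.142, 0.0, 0.173]
force: [0.1, 0.9, -0.3]
grip_width: 0.0513
finger_force: 0.0
clock: 11.8
position: [0.5426, 0.0605, 0.2189]
tool_rot: [-3.141, 0.0, 0.091]
force: [-0.6, 0.1, -0.5]
grip_width: 0.0511
finger_force: 0.0
[-0.07631548  0.41548201 -0.1908071   1.81648661  0.09616584  0.9187045
 -1.78904724]
tcp s,t 0.5458503587280928 0.011118155026140525
panel s= 0.5093234297223824
tab {'position': [256.8, 180.0], 'confidence': 0.92} 0.5459386827308236 0.0013834493189517905
```

View pics/c2.png

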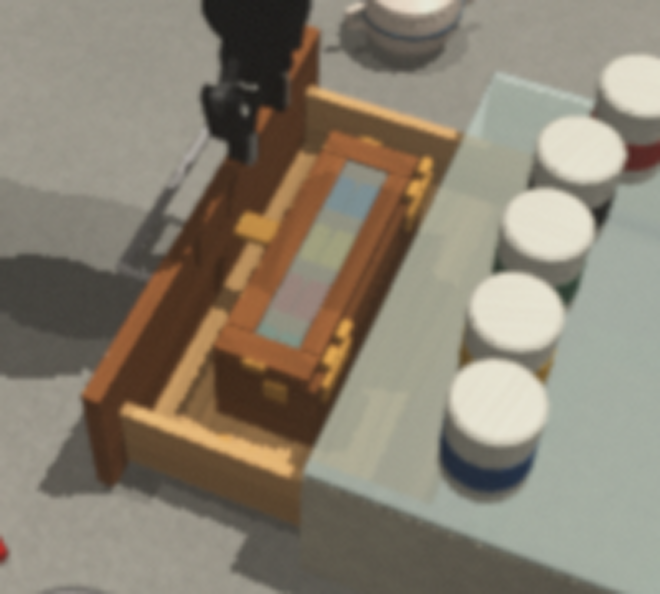

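The tab is at crop pixel (256,228), or full frame (257.6,179): s≈0.546, t≈0.005. The open fingers hang above it. I shift 6 mm sideways and descend.

```bash
python3 -m creep '[[[-0.2,-0.001,0.006,0.009,0,0,0],[-0.2,0,0,0.012,0,0,0],[-0.2,0,0,0.012,0,0,0],[-0.2,0,0,0.012,0,0,0],[-0.2,0,0,0.012,0,0,0],[-0.2,0,0,0.012,0,0,0],[-0.2,0,0,0.012,0,0,0],[-0.2,0,0,0.012,0,0,0],[-0.2,0,0,0.012,0,0,0],[-0.2,0,0,0.012,0,0,0]]]'; python3 -m creep '[[[0.3,0,0,0,0,0,0],[0.3,0,0,0,0,0,0],[1,0,0,0,0,0,0],[1,0,0,0,0,0,0],[1,0,0,0,0,0,0],[1,0,0,0,0,0,0]]]' 30
```

```text
clock: 12.9
position: [0.5413, 0.0543, 0.1013]
tool_rot: [-3.142, 0.0, 0.091]
force: [0.5, -0.0, -1.0]
grip_width: 0.0509
finger_force: 0.0
clock: 13.5
position: [0.5416, 0.0551, 0.1028]
tool_rot: [-3.141, -0.001, 0.092]
force: [-1.3, 6.2, -0.0]
grip_width: 0.0231
finger_force: 31.6
```

Gripped at 23 mm. I relax the side force and start the arc of radius 0.103, with the tool kept pointing down.

```bash
python3 -m creep '[[[1,0,-0.002,0,0,0,0],[1,0,0,0,0,0,0],[1,0.0002,0,-0.0054,0,0,0],[1,0.0004,0,-0.0054,0,0,0],[1,0.0008,0,-0.0053,0,0,0],[1,0.0009,0,-0.0053,0,0,0]]]' 30; python3 -m creep '[[[1,0.0013,0,-0.0052,0,0,0],[1,0.0015,0,-0.0052,0,0,0],[1,0.0018,0,-0.0051,0,0,0],[1,0.0020,0,-0.0050,0,0,0],[1,0.0024,0,-0.0049,0,0,0],[1,0.0025,0,-0.0047,0,0,0]]]'
```

```text
clock: 14.1
position: [0.5437, 0.0554, 0.124]
tool_rot: [3.14, -0.0, 0.091]
force: [3.8, -4.6, -5.7]
grip_width: 0.0233
finger_force: 30.8
clock: 14.7
position: [0.5551, 0.0564, 0.154]
tool_rot: [3.14, -0.0, 0.091]
force: [2.9, -3.5, -6.6]
grip_width: 0.0231
finger_force: 30.1
```

```bash
python3 -m creep '[[[1,0.0029,0,-0.0046,0,0,0],[1,0.0030,0,-0.0044,0,0,0],[1,0.0033,0,-0.0043,0,0,0],[1,0.0035,0,-0.0041,0,0,0],[1,0.0037,0,-0.0039,0,0,0],[1,0.0039,0,-0.0037,0,0,0],[1,0.0041,0,-0.0035,0,0,0],[1,0.0043,0,-0.0033,0,0,0],[1,0.0044,0,-0.0030,0,0,0],[1,0.0046,0,-0.0029,0,0,0]]]'; python3 -m creep '[[[1,0.0048,0,-0.0026,0,0,0],[1,0.0048,0,-0.0023,0,0,0],[1,0.0050,0,-0.0020,0,0,0],[1,0.0051,0,-0.0018,0,0,0],[1,0,0,0,0,0,0]]]'
```

```text
clock: 15.7
position: [0.5923, 0.0598, 0.1914]
tool_rot: [3.14, 0.001, 0.091]
force: [0.6, -5.3, -7.4]
grip_width: 0.0231
finger_force: 29.7
clock: 16.2
position: [0.6122, 0.0616, 0.2003]
tool_rot: [3.14, 0.001, 0.091]
force: [-1.9, -4.9, -2.5]
grip_width: 0.0233
finger_force: 30.1
```

```bash
cat > lid.py <<'E'
from h import *
import sys
ps=np.radians(5.2); ux=np.array([np.cos(ps),np.sin(ps),0]); uy=np.array([-np.sin(ps),np.cos(ps),0])
s=observe(); print("tcp s,t,z",s["position"]@ux,s["position"]@uy,s["position"][2])
p=grab_frame("scene"); Z=p["range_z"]; im=p["image"]
pt=[(r,c) for r in range(100,300) for c in range(180,360) if Z[r,c]>0]
P=np.array([back(p,c,r,Z[r,c]) for r,c in pt]); C=np.array([im[r,c] for r,c in pt]).astype(int)
S,T=P@ux,P@uy
w=C[:,0]>C[:,2]*1.6
m=(abs(P[:,2]-.138)<.005)&w&(P[:,0]<.56); print("panel s=",np.median(S[m]),m.sum())
for lo,hi in((-.125,-.03),(.04,.13)):
    m=w&(P[:,2]>.125)&(P[:,2]<.205)&(S>.59)&(S<.70)&(T>lo)&(T<hi)
    if m.sum()<15: print("few",m.sum()); continue
    A=P[m]; zz=A[:,2]-.112; f=np.polyfit(zz,A@ux,1); res=A@ux-np.polyval(f,zz); k=abs(res)<.008; f=np.polyfit(zz[k],(A@ux)[k],1)
    print("lid face n",k.sum(),"lean back deg",np.degrees(np.arctan(f[0])),"s at hinge height",f[1],"zmax",A[:,2].max())
cv2.imwrite("pics/"+sys.argv[1],cv2.resize(im[110:290,180:380][:,:,::-1],None,fx=3.3,fy=3.3,interpolation=2))
E
python3 lid.py c3.png
```

```text
tcp s,t,z 0.6152350015279611 0.005899822049157621 0.20027157324729203
panel s= 0.506412099973689 686
lid face n 515 lean back deg -23.088111915226328 s at hinge height 0.651246706401428 zmax 0.1955536182838177
lid face n 325 lean back deg -22.15891953943223 s at hinge height 0.6509727707614615 zmax 0.1942965039070575
```

View pics/c3.png

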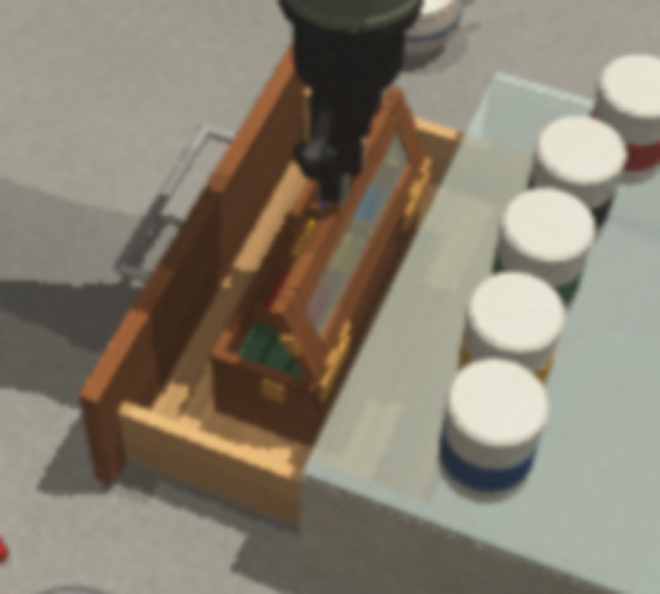

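The lid is about 18° short of upright, held at the tab, and the drawer is still out. Final part of the arc.

```bash
python3 -m creep '[[[1,0.0052,0,-0.0015,0,0,0],[1,0.0052,0,-0.0012,0,0,0],[1,0.0053,0,-0.0009,0,0,0],[1,0.0053,0,-0.0006,0,0,0],[1,0.0053,0,-0.0003,0,0,0],[1,0.0045,0,0,0,0,0],[1,0,0,0,0,0,0],[1,0,0,0,0,0,0]]]'; sed -i 's/P\[:,2\]<.205/P[:,2]<.188/;s/res)<.008/res)<.005/' lid.py; python3 lid.py c4.png;  python3 lid.py c4.png
```

```text
clock: 17.05
position: [0.6427, 0.0644, 0.205]
tool_rot: [3.14, 0.0, 0.091]
force: [-0.7, -5.1, 1.3]
grip_width: 0.0232
finger_force: 29.4
tcp s,t,z 0.6459240503598457 0.005902354027246592 0.20501945653345133
panel s= 0.5097791102482662 762
lid face n 223 lean back deg -6.858922118504189 s at hinge height 0.6530567595844579 zmax 0.187994750371216
lid face n 137 lean back deg -6.441684268687255 s at hinge height 0.6528440909824778 zmax 0.1878793161605668
tcp s,t,z 0.6458524229025759 0.0058855980126710575 0.20501063088592703
panel s= 0.5097021123129151 752
lid face n 230 lean back deg -6.6422499391991385 s at hinge height 0.6528496429982658 zmax 0.18772815146003669
lid face n 136 lean back deg -6.297868496151801 s at hinge height 0.6526814356643178 zmax 0.18787414968467325
```

View pics/c4.png

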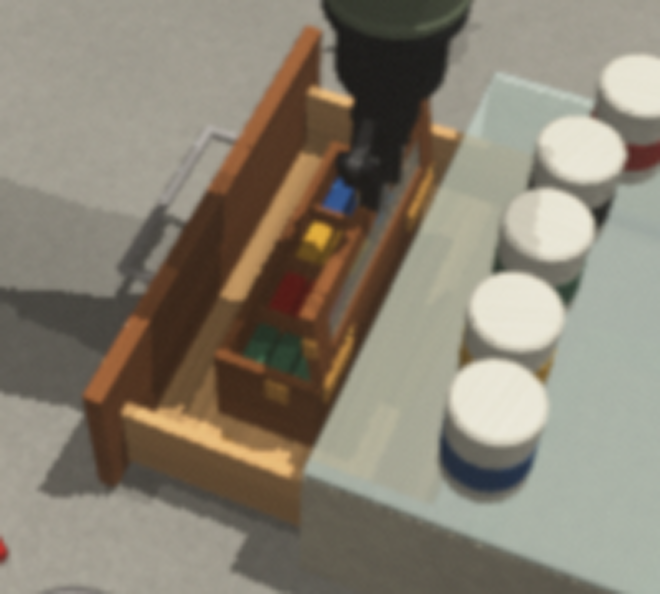

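The lid stands within a few degrees of upright. The panel reading changed from 0.5064 to 0.5097, so the drawer may have crept in about 3 mm. I check this by image registration.

Run:
```python
import cv2,numpy as np
I={k:cv2.imread(f"pics/{k}.png",0).astype(np.float32) for k in("c2","c3","c4")}
for nm,(a,b,c,d) in {"drawer":(370,500,60,200),"handle":(120,230,130,230),"tins(fixed)":(260,480,430,600)}.items():
    w=cv2.createHanningWindow((d-c,b-a),cv2.CV_32F)
    for k in("c3","c4"): print(nm,k,cv2.phaseCorrelate(I["c2"][a:b,c:d].copy(),I[k][a:b,c:d].copy(),w))
```

```text
drawer c3 ((-0.3560395427770118, 0.6756526206765869), 0.3541650466467618)
drawer c4 ((0.3620781134666231, 0.5148772181749024), 0.4647807996459459)
handle c3 ((0.5383154066892715, 0.08166027443186863), 0.23568266328175863)
handle c4 ((-0.09264094555294378, 0.17403804207588536), 0.24170591100056965)
tins(fixed) c3 ((-0.0028465673206596875, 0.4625315623622299), 0.8093251536804953)
tins(fixed) c4 ((0.041119316437303155, 0.4958454248123729), 0.7775892610432189)
```

Inconclusive, so I'll settle it physically: grip at 20 N, lower the lid to about 60°, pull along the lid to draw the drawer to its stop, then raise it again.

```bash
python3 -m creep '[[[1,-0.0054,0,0.0001,0,0,0],[1,-0.0054,0,0.0004,0,0,0],[1,-0.0053,0,0.0007,0,0,0],[1,-0.0053,0,0.0010,0,0,0],[1,-0.0052,0,0.0013,0,0,0],[1,-0.0052,0,0.0015,0,0,0],[1,-0.0051,0,0.0018,0,0,0],[1,-0.0050,0,0.0020,0,0,0],[1,-0.0048,0,0.0023,0,0,0],[1,-0.0047,0,0.0026,0,0,0]]]' 20; python3 -m creep '[[[1,-0.0015,0,-0.0026,0,0,0],[1,-0.0015,0,-0.0026,0,0,0],[1,0,0,0,0,0,0]]]'
```

```text
clock: 18.15
position: [0.592, 0.0598, 0.1918]
tool_rot: [3.14, -0.002, 0.091]
force: [1.7, -5.6, 4.0]
grip_width: 0.023
finger_force: 31.7
clock: 18.45
position: [0.5891, 0.0596, 0.1956]
tool_rot: [3.14, -0.001, 0.091]
force: [9.7, -4.9, -18.2]
grip_width: 0.0231
finger_force: 29.3
```

```bash
python3 lid.py c5.png
python3 - <<'E'
import cv2,numpy as np
I={k:cv2.imread(f"pics/{k}.png",0).astype(np.float32) for k in("c2","c3","c4","c5")}
# track corner patch of panel near end
t=I["c4"][375:495,70:150]
for k in I:
    r=cv2.matchTemplate(I[k][355:520,50:175],t,cv2.TM_CCOEFF_NORMED); _,v,_,(x,y)=cv2.minMaxLoc(r)
    def sub(a,b,c): return (a-c)/(2*(a-2*b+c))
    print(k,round(v,3),x-20+sub(r[y,x-1],v,r[y,x+1]),y-20+sub(r[y-1,x],v,r[y+1,x]))
E
```

```text
tcp s,t,z 0.5920530183507806 0.0059213912037410915 0.1956308735983579
panel s= 0.5065211418869008 647
lid face n 497 lean back deg -33.13994657037239 s at hinge height 0.6516914277409206 zmax 0.1874094869238921
lid face n 352 lean back deg -33.04298022186123 s at hinge height 0.6516746818173201 zmax 0.18770289927843165
c2 0.903 -0.5345533 -0.39346853
c3 0.995 -3.20321 -1.1705009
c4 1.0 -0.0002046834 0.00018185892
c5 0.981 -2.9587011 -1.3182282
```

Confirmed: the drawer had crept in 3 mm, and the pull (x force 9.7 N) brought it back to its stop (0.5065). The creep came from the tab's friction while turning in the pads. So I tilt the tool back now, under tension, then rotate the lid rigidly with the tool about the hinge.

```bash
python3 -m creep '[[[1,0.001,0,0,0,6,0],[1,0.001,0,0,0,6,0],[1,0.001,0,0,0,6,0],[1,0.001,0,0,0,6,0],[1,0.001,0,0,0,6,0],[1,0,0,0,0,0,0]]]' 25; python3 lid.py c6.png
```

```text
clock: 19.1
position: [0.594, 0.0596, 0.1975]
tool_rot: [3.129, -0.477, 0.093]
force: [-4.8, 16.7, 0.4]
grip_width: 0.0232
finger_force: 29.4
tcp s,t,z 0.5969939669723844 0.005470380222746984 0.19745152736405924
panel s= 0.5106096475728216 493
lid face n 515 lean back deg -35.45258604478762 s at hinge height 0.6552598263497198 zmax 0.18569937795468683
lid face n 371 lean back deg -35.50707720672359 s at hinge height 0.65526131465175 zmax 0.18503978543258012
```

```bash
python3 -m creep '[[[1,0,-0.001,-0.002,0,0,0],[1,0,-0.001,-0.002,0,0,0],[1,0,0,-0.002,0,0,0],[1,0,0,0,0,0,0]]]' 25; python3 -m creep '[[[1,0,0,-0.001,0,0,0],[1,0,0,-0.001,0,0,0],[1,0,0,0,0,0,0]]]'; python3 lid.py c6.png
```

```text
clock: 19.55
position: [0.5919, 0.0595, 0.2021]
tool_rot: [3.128, -0.473, 0.091]
force: [8.2, 10.0, -16.9]
grip_width: 0.0229
finger_force: 27.9
clock: 19.85
position: [0.591, 0.0594, 0.2035]
tool_rot: [3.128, -0.473, 0.091]
force: [14.0, 8.9, -26.0]
grip_width: 0.023
finger_force: 27.3
tcp s,t,z 0.5939904664302028 0.005607642471780021 0.20347154640808351
panel s= 0.5069271592822916 505
lid face n 503 lean back deg -33.01028652599163 s at hinge height 0.6514688297311743 zmax 0.1874534883352807
lid face n 357 lean back deg -33.3213600170768 s at hinge height 0.6517373404900962 zmax 0.18795724569148858
```

```bash
python3 -m creep '[[[1,0,-0.001,0.0005,0,0,0],[1,0.0055,-0.0005,0,0,-3,0],[1,0.0055,0,0,0,-3,0],[1,0.0055,0,0,0,-3,0],[1,0.0055,0,0,0,-3,0],[1,0.0055,0,0,0,-3,0],[1,0,0,0,0,0,0]]]' 25; python3 lid.py c7.png
```

```text
clock: 20.6
position: [0.6178, 0.0619, 0.2138]
tool_rot: [3.129, -0.21, 0.085]
force: [-2.3, 1.1, 1.7]
grip_width: 0.0232
finger_force: 30.4
tcp s,t,z 0.6208580060564005 0.005693151834431663 0.21377683086173638
panel s= 0.5067592235192807 661
lid face n 308 lean back deg -16.042295949837502 s at hinge height 0.6498637930578454 zmax 0.18797665341461445
lid face n 212 lean back deg -16.09145339810052 s at hinge height 0.6500543557049228 zmax 0.18763698008439536
```

```bash
python3 -m creep '[[[1,0.0055,0,-0.0003,0,-3,0],[1,0.0055,0,-0.0003,0,-3,0],[1,0.0055,0,-0.0003,0,-3,0],[1,0.0055,0,-0.0003,0,-3,0],[1,0,0,0,0,0,0],[1,0,0,0,0,0,0]]]' 25; python3 lid.py c8.png; python3 lid.py c8.png
```

```text
clock: 21.25
position: [0.6375, 0.0637, 0.2166]
tool_rot: [3.128, -0.002, 0.083]
force: [1.7, 2.7, -20.2]
grip_width: 0.0229
finger_force: 28.3
tcp s,t,z 0.6406171123433125 0.005692666249167706 0.21662993700635566
panel s= 0.5064818018402897 738
lid face n 225 lean back deg -5.369174081626014 s at hinge height 0.6499111494628357 zmax 0.1879011868236986
lid face n 139 lean back deg -4.658025534960584 s at hinge height 0.6494968765793291 zmax 0.18748796089383066
tcp s,t,z 0.6403298226941699 0.005687181508737024 0.2166336466855714
panel s= 0.5064922636673737 738
lid face n 219 lean back deg -5.339078481583042 s at hinge height 0.6497031216412709 zmax 0.18793881174837812
lid face n 136 lean back deg -4.695916516892881 s at hinge height 0.6495529006259314 zmax 0.18790747940825087
```

View pics/c8.png

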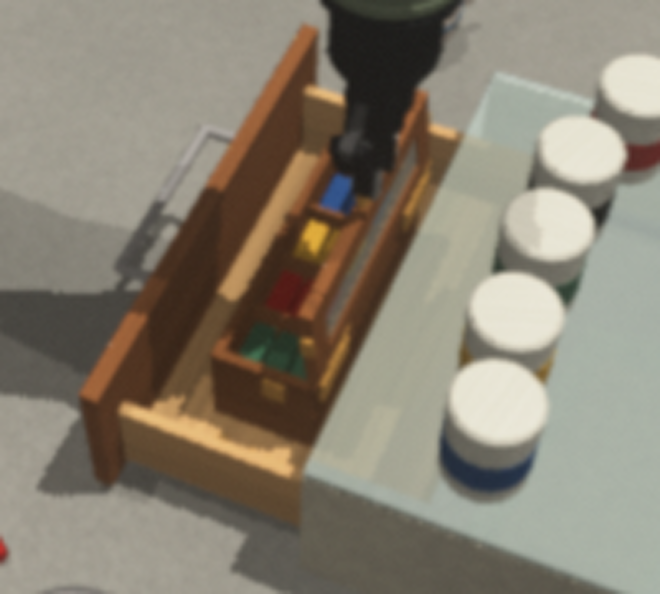

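The lid is nearly upright, the drawer is at its stop (0.5065) and the tab is gripped. I refine the lean, using the panel's rear face as a vertical reference.

```bash
cat > lean.py <<'E'
from h import *
ps=np.radians(5.2); ux=np.array([np.cos(ps),np.sin(ps),0]); uy=np.array([-np.sin(ps),np.cos(ps),0])
def fit(S,z):
    k=np.ones(len(z),bool)
    for _ in range(8):
        f=np.polyfit(z[k],S[k],1); r=S-np.polyval(f,z); k=abs(r)<max(2*np.median(abs(r)),.002)
    return round(np.degrees(np.arctan(f[0])),1),round(np.polyval(f,.112),4),k.sum(),round(r[k].std()*1e3,1)
L=[]
for i in range(4):
    p=grab_frame("scene"); L.append(p["range_z"])
Z=np.median(L,0); im=p["image"]
pt=[(r,c) for r in range(100,300) for c in range(180,360) if Z[r,c]>0]
P=np.array([back(p,c,r,Z[r,c]) for r,c in pt]); C=np.array([im[r,c] for r,c in pt]).astype(int)
S,T,z=P@ux,P@uy,P[:,2]; w=C[:,0]>C[:,2]*1.4
for lo,hi in((.13,.19),(.14,.18),(.145,.175),(.135,.165),(.15,.19)):
    for a,b in((-.12,-.03),(.05,.13),(-.12,.13)):
        m=w&(z>lo)&(z<hi)&(S>.61)&(S<.68)&(T>a)&(T<b)
        print("lid",lo,hi,a,fit(S[m],z[m]) if m.sum()>20 else m.sum())
m=(z>.06)&(z<.125)&(S>.505)&(S<.53)&(abs(T)<.19); print("panel rear",fit(S[m],z[m]))
m=(z>.02)&(z<.13)&(abs(T+.205)<.02)&(S>.7)&(S<.9); print("side wall",fit(T[m],z[m]))
E
python3 lean.py
```

```text
lid 0.13 0.19 -0.12 (np.float64(-5.6), np.float64(0.6505), np.int64(165), np.float64(0.6))
lid 0.13 0.19 0.05 (np.float64(-5.4), np.float64(0.6503), np.int64(114), np.float64(0.6))
lid 0.13 0.19 -0.12 (np.float64(-5.4), np.float64(0.6502), np.int64(374), np.float64(0.7))
lid 0.14 0.18 -0.12 (np.float64(-3.6), np.float64(0.6479), np.int64(104), np.float64(1.5))
lid 0.14 0.18 0.05 (np.float64(-5.2), np.float64(0.6501), np.int64(53), np.float64(0.7))
lid 0.14 0.18 -0.12 (np.float64(-1.4), np.float64(0.646), np.int64(157), np.float64(0.8))
lid 0.145 0.175 -0.12 (np.float64(-6.0), np.float64(0.6502), np.int64(62), np.float64(1.3))
lid 0.145 0.175 0.05 (np.float64(-5.6), np.float64(0.6503), np.int64(33), np.float64(0.8))
lid 0.145 0.175 -0.12 (np.float64(-6.1), np.float64(0.6508), np.int64(86), np.float64(0.7))
lid 0.135 0.165 -0.12 (np.float64(-5.2), np.float64(0.6488), np.int64(97), np.float64(1.7))
lid 0.135 0.165 0.05 (np.float64(-4.0), np.float64(0.6481), np.int64(57), np.float64(1.6))
lid 0.135 0.165 -0.12 (np.float64(-5.3), np.float64(0.6487), np.int64(193), np.float64(1.6))
lid 0.15 0.19 -0.12 (np.float64(-5.7), np.float64(0.6506), np.int64(107), np.float64(0.5))
lid 0.15 0.19 0.05 (np.float64(-5.3), np.float64(0.6501), np.int64(73), np.float64(0.5))
lid 0.15 0.19 -0.12 (np.float64(-5.4), np.float64(0.6503), np.int64(230), np.float64(0.5))
panel rear (np.float64(-0.0), np.float64(0.5133), np.int64(960), np.float64(0.4))
side wall (np.float64(0.1), np.float64(-0.2045), np.int64(1504), np.float64(0.5))
```

The panel's rear face reads 0.0°, so the camera is unbiased and the lid is about 5.4° short. I rotate it rigidly by that much.

```bash
python3 -m creep '[[[1,0.0033,0,0.0003,0,-1.8,0],[1,0.0033,0,0.0003,0,-1.8,0],[1,0.0033,0,0.0003,0,-1.8,0],[1,0,0,0,0,0,0],[1,0,0,0,0,0,0]]]' 25; sed -i 's/,(.14,.18),(.145,.175),(.135,.165)//' lean.py; python3 lean.py
```

```text
clock: 22.05
position: [0.6478, 0.0646, 0.2166]
tool_rot: [3.129, 0.091, 0.082]
force: [-1.5, 5.3, -13.0]
grip_width: 0.0231
finger_force: 29.0
lid 0.13 0.19 -0.12 (np.float64(1.3), np.float64(0.6487), np.int64(181), np.float64(1.5))
lid 0.13 0.19 0.05 (np.float64(1.8), np.float64(0.6485), np.int64(98), np.float64(1.4))
lid 0.13 0.19 -0.12 (np.float64(1.6), np.float64(0.6484), np.int64(402), np.float64(1.4))
lid 0.15 0.19 -0.12 (np.float64(5.6), np.float64(0.644), np.int64(80), np.float64(0.7))
lid 0.15 0.19 0.05 (np.float64(3.9), np.float64(0.6465), np.int64(36), np.float64(1.0))
lid 0.15 0.19 -0.12 (np.float64(6.1), np.float64(0.6435), np.int64(157), np.float64(0.7))
panel rear (np.float64(-0.1), np.float64(0.5133), np.int64(954), np.float64(0.4))
side wall (np.float64(0.1), np.float64(-0.2045), np.int64(1505), np.float64(0.5))
```

```bash
cat >> lean.py <<'E'
for lo in np.arange(.12,.205,.008):
    m=w&(z>lo)&(z<lo+.008)&(S>.61)&(S<.68)&(abs(T)<.13)
    a=np.sort(S[m]); print(round(lo+.004,3),m.sum(),np.round(np.percentile(a,[5,25,50,75,95]),4) if m.sum() else "")
cv2.imwrite("pics/c9.png",cv2.resize(im[140:250,230:350][:,:,::-1],None,fx=5,fy=5,interpolation=2))
E
python3 lean.py | tail -11
```

```text
0.124 63 [0.644  0.651  0.6513 0.6515 0.6516]
0.132 137 [0.6474 0.6488 0.6501 0.6511 0.6515]
0.14 68 [0.6442 0.6474 0.6477 0.6484 0.6512]
0.148 61 [0.6474 0.6476 0.6478 0.6494 0.6513]
0.156 63 [0.6446 0.6474 0.6477 0.6485 0.6511]
0.164 17 [0.6432 0.6462 0.6505 0.6512 0.6514]
0.172 31 [0.6405 0.645  0.6504 0.6509 0.6512]
0.18 57 [0.6426 0.6507 0.6509 0.651  0.6514]
0.188 44 [0.6429 0.6507 0.6509 0.6511 0.6513]
0.196 199 [0.6401 0.6428 0.6458 0.6489 0.6508]
0.204 7 [0.6415 0.643  0.6445 0.6477 0.6492]
```

View pics/c9.png

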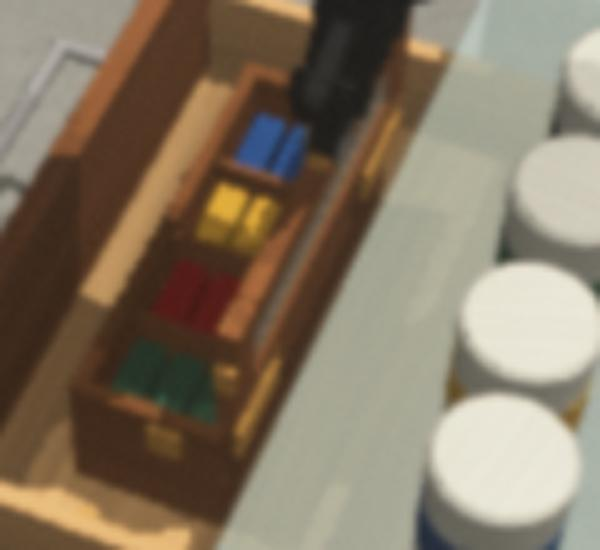

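The frame's outer face is now at the same s low down (0.6513 at z = 0.124) and high up (0.6510 at z = 0.188), which puts the lid within about 0.5° of upright. The drawer is at its stop (rear face still at 0.5133), the tins are in place and the tab is gripped. I check that it holds still.

```bash
python3 -m creep '[[[1,0,0,0.0003,0,0,0],[1,0,0,0,0,0,0],[1,0,0,0,0,0,0],[1,0,0,0,0,0,0],[1,0,0,0,0,0,0],[1,0,0,0,0,0,0],[1,0,0,0,0,0,0],[1,0,0,0,0,0,0],[1,0,0,0,0,0,0],[1,0,0,0,0,0,0]]]' 30; python3 lean.py | grep -E "rear|^0.1(24|48|8)"
```

```text
clock: 23.45
position: [0.6476, 0.0646, 0.2166]
tool_rot: [3.129, 0.091, 0.082]
force: [-0.5, 5.9, -9.6]
grip_width: 0.0229
finger_force: 30.3
panel rear (np.float64(-0.0), np.float64(0.5133), np.int64(959), np.float64(0.4))
0.124 57 [0.6458 0.651  0.6513 0.6514 0.6516]
0.148 65 [0.6471 0.6477 0.6478 0.648  0.6513]
0.18 54 [0.644  0.6508 0.651  0.6512 0.6514]
0.188 43 [0.6449 0.6508 0.651  0.6511 0.6513]
```

```bash
python3 -c "from workcell import *; print(job_done())"
```

```text
the job is handed in; nothing more can be done
None
```

The job is handed in: the tea drawer is out at its stop, and the arm is holding the lid still by its tab, within about 0.5° of upright; the tins, teapot, sugar bowl and spoon were never touched on purpose and looked in place wherever the pictures showed them.

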